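# Press the tea coaster into the spring coaster holder

## Robot

A 7-joint arm with a two-finger parallel gripper is mounted at the origin on the work surface. World frame = base frame: x ahead of the robot, y to its left, z up, the work surface at z = 0. Lengths are in m, angles in degrees, forces in N, time in s.
With the tool pointing down it reaches from about 0.4 to 0.875 m from the base axis. Payload 19.3 kg.
Tool frame: the origin (TCP) lies midway between the tips of the shut fingers; the grasp point (between the pads) lies behind it (env.hold_point_z is the z of the grasp point in the tool frame, in m); z points along the fingers, y is the line along which they close (so a half turn about z gives the same grasp; the last joint's range is limited). The gripper opens to 85 mm and grips with 20 to 120 N. Pads are 22 mm wide; open, the fingers measure 114 mm over their backs; the gripper's body (76 mm by 85 mm) begins 54 mm behind the grasp point. The pads swing forward as they close: fully open they stand 13 mm farther back than shut.
Start: joints at [66.853, 29.874, -2.08, 91.645, 1.215, 58.505, -6.463], TCP at [0.205, -0.591, 0.231] pointing down, gripper open.
Joint ranges: [-166.77, 166.77], [-17.47, 122.26], [-85.68, 81.53], [9.62, 139.38], [-72.42, 252.41], [9.2, 110.78], [-144.41, 144.41]. Speed limits (degrees/s): [108.29, 108.29, 136.94, 136.94, 172.46, 172.46, 172.46].

## Interface

Orientations are given as a 3x3 rotation matrix whose columns are the frame's x, y, z axes.
In Python, from rig import env, read_camera, camera_model, spot_in, trace gives the robot as it stands.
- The arm moves only by the tool apply_moves, never from a script. Its argument "rows" is text: rows parted by semicolons, each of 7 numbers parted by spaces: the shift along the tool's x, y, z in m, then the turn, a rotation vector about the tool's x, y, z in rad, then the closure in counts, from 0 (fully open) to 255 (shut). In form: tx ty tz wx wy wz grip; .... A call has 1 to 8 rows; each row shifts and turns the commanded pose from where the row before left it, along the tool's axes as they then stand; what a row does not reach is not made up. A row lasts 1/10 s, in which the tool goes at most 50 mm and 8.59 degrees, less where a joint would pass 70% of its speed; a pose out of reach is approached as far as the arm can. A call is refused whole if a number of a shift passes 0.05 or a number of a turn 0.15, either way. A call with a gripper value outside its range is refused whole. The fingers move at their own pace and stop on an object; "squeeze" is the grip in N (left out, the last holds). Time passes only in rows, so rows that do not move let the fingers close. It gives the time, the measured TCP pose, the force, the opening and the grip force at its end, in the units of the state.
- env.read_state(): the state, without advancing time (a new reading comes with each control period).
- read_camera(name): name is "scene" or "top" or "wrist"; returns the picture (420x560x3 uint8, red, green, blue); there is no depth.
- camera_model(name): a dict with "intrinsics" (3x3 intrinsics, pixels), "rvec" (rotation vector, rad) and "tvec" (3), from world to camera coordinates, as OpenCV has them; the wrist camera has in their place "hand_eye" (4x4, takes a point from camera to tool coordinates, whose origin is the TCP and whose axes are the flange's). Camera axes: x right, y down, z forward; pixel columns grow to the right and rows downward; lengths in m; the calibration is good to about 2 mm. A picture is of the moment at which its call begins: read the wrist's pose just before it. camera_model takes no time and is no camera call.
- env.finish_job(): hands the job in; it is judged then, once.
Trained networks look in the newest picture that a camera, given by its name, has taken for a name from the list of things; names that differ only in an ending like _2 or _b are one class to them, and where a whole thing is asked for, a point or a joint stands for the part that bears it (a point fixed in the world has none). Each returns a list of dicts, best first, with "p" (0 to 1); they miss things now and then, are a little off and sometimes report something else, mostly with a low value. They report only what shows in the picture. A call takes as long as a camera call. They do not tell look-alikes from the thing itself.
- spot_in(camera, thing): "xyz" ([x, y, z] in m, in the coordinates of the camera as it stood for that picture, good to about 4 mm: the middle of the surface that is visible of it).
- trace(camera, thing): "pixels" (420x560 bool, what is visible of it).
The state is a dict: "time_s": time; "joint_pos": joint angles; "qd": joint speeds; "tau": joint torques, N m; "tool_pos": TCP position; "ee_rot": TCP orientation; "ft_force": force on the tool from outside, world axes, zero at the start; "ft_torque": the same for the moment, N m; "finger_gap": opening from 0.0 (shut) to 1.0 (fully open); "finger_force": force on a finger pad.
Only numpy, scipy, OpenCV 4.12 (cv2) and the standard library are available. Lean on these libraries where they do the work, as an engineer would, in place of code of your own. Each camera call takes 0.05 s, during which the arm holds its last target. There are 200 camera calls.

## Task

Put the loose small round wooden coaster away in the spring-loaded coaster holder: lay it flat in the mouth between the four flared posts, then press it down onto the coaster already stored there until all four catches have snapped over its rim, and let go. Do not upset or shove the white tea cup.

Things in the scene. Friction and masses are not known exactly. Their poses are not given: they have to be found in the camera images.
- coaster: The loose round wooden coaster to be put away: a plain disc, 60 mm in diameter, 12 mm thick, about 30 g, lying flat on the table. Origin: centre of its underside, z up. Near it lie, in the same wood, a square coaster (62 mm) and a larger round one (86 mm), both too big for the holder and not wanted.
- holder: Fixed spring coaster holder: dark round base (100 mm wide), four steel posts 10 mm wide at 38, 142, 218, 322 deg from its x axis, inner faces 32 mm from the axis, flaring out above 82 mm to 48 mm at 116 mm height. Finger gaps 44 mm wide face its +y and -y (31 mm on +-x). Sprung catches reach in to 25 mm: slopes 92 to 77 mm high, undersides at 75 mm. Origin: centre of foot, on the table; z up.
- follower (a joint): Spring plate under the stack, m, grows downwards: 0 empty, 0.012 with the one coaster now stored, 0.024 with two, limit 0.040; 3.3 N plus 60 N/m. A coaster laid in the mouth rests on the catch slopes, its top about 98 mm above the table; pushed down with about 6 N until its top is at about 70 mm it is past the catches, and springs back up to their undersides (top at 75 mm).
- cup: White tea cup, 68 mm across the rim, 55 mm high, standing on the table. Origin: centre of its underside. To be left alone.
Things that resemble listed ones, but are neither listed nor needed, are in the scene too. Leave any purple or yellow look-alike of the holder alone. What is shaped like the coaster but purple is not meant.

How it is judged (in metres and radians):
At the end, for the whole second after the job is handed in: The coaster is held flat (within about 8 degrees) in the holder under the catches, on top of the stored one: centred within 10 mm, its underside 55 to 67 mm above the holder's foot, follower pushed down 19 to 30 mm, at rest; the cup stands upright within 40 mm of where it was (horizontal distance between coaster and holder below 0.01 m and z of coaster in the frame of holder between 0.055 and 0.067 m and angle between coaster's own z axis and vertical below 0.15 rad and value of joint follower between 0.019 and 0.03 m and linear speed of coaster below 0.02 m/s and distance of cup from where it was at the start of the episode below 0.04 m and angle between cup's own z axis and vertical below 0.3 rad); the robot touches nothing.
It fails at once if the tea cup is shoved more than 40 mm or tipped (distance of cup from where it was at the start of the episode above 0.04 m or angle between cup's own z axis and vertical above 0.5 rad).
It also fails if it takes over 43 s, if anything falls off the work surface, if the arm or the gripper's body presses on something with over 40 N, if the wrist force passes 120 N, or if a joint passes its speed limit or range.

## Working session

There is one attempt and no reset: what is moved stays moved. The work goes in short steps, Python scripts to look and compute and a tool call to move; the robot and the scene stay as the last step left them, time stands still between calls to the robot, and variables do not carry over. Pictures are saved under pics/ and viewed, at most 10 in all, crops included, and the job is handed in when it is done.

Besides the shell and the picture viewer there is one more tool, called after "Call:" as name(argument=value, ...), one argument or row to a line, values as JSON. apply_moves: Moves the arm, as the interface text tells. Its arguments: {"type":"object","properties":{"rows":{"type":"string"},"squeeze":{"type":"number"}},"required":["rows"]}

```bash
mkdir -p pics; ls; cat > h.py <<'E'
import numpy as np, cv2
from rig import env, read_camera, camera_model, spot_in, trace
def cam(name):
    m=camera_model(name);K=np.array(m["intrinsics"])
    if "rvec" in m:
        R=cv2.Rodrigues(np.array(m["rvec"],float))[0];t=np.array(m["tvec"]).ravel()
        return K,R.T,-R.T@t
    s=env.read_state();H=np.array(m["hand_eye"]);Rt=np.array(s["ee_rot"]).reshape(3,3)
    return K,Rt@H[:3,:3],Rt@H[:3,3]+np.array(s["tool_pos"])
def ray(c,uv,z):
    K,R,o=c;d=R@np.linalg.solve(K,[uv[0],uv[1],1.]);return o+d*(z-o[2])/d[2]
def proj(c,p):
    K,R,o=c;q=K@(R.T@(np.array(p)-o));return q[:2]/q[2]
def snap(name,f=None):
    c=cam(name);im=read_camera(name)
    if f: cv2.imwrite("pics/"+f,im[:,:,::-1])
    return c,im
def find(name,c,thing):
    for d in spot_in(name,thing):
        x=np.array(d["xyz"]);w=c[1]@x+c[2];print(name,thing,round(d["p"],2),w.round(4),proj(c,w).round(0))
E
python3 - <<'E'
from h import *
np.set_printoptions(suppress=True)
print(env.hold_point_z,env.read_state())
ims=[]
for n in("top","scene"):
    c,im=snap(n,n+"0.png");print(n,c[2])
    for t in("coaster","holder","cup"): find(n,c,t)
E
```

```text
pics
-0.0187 {'time_s': 0.0, 'joint_pos': array([66.85193094, 29.91073738, -2.08175282, 91.67204835,  1.2149055 ,
       58.50500415, -6.4650914 ]), 'qd': array([-0.03184938, -0.0867572 , -0.1307789 ,  0.07017555, -0.10226063,
       -0.09273133, -0.02799042]), 'tau': array([ -0.00136969, -92.7098608 ,   1.97907664, -36.99308753,
         0.01781073,   0.00809524,   0.00008816]), 'tool_pos': array([ 0.20463837, -0.59020081,  0.2307193 ]), 'ee_rot': array([[ 0.94481404,  0.32760682, -0.00045233],
       [ 0.32760713, -0.94481345,  0.00105414],
       [-0.00008202, -0.00114415, -0.99999934]]), 'ft_force': array([ 0.61439126, -0.18500921,  1.01061823]), 'ft_torque': array([-0.01337702, -0.03892831,  0.05578332]), 'finger_force': 0.0, 'finger_gap': 0.9994693965513849}
top [0.45564506 0.0411564  0.93841912]
top coaster 0.81 [0.6223 0.0838 0.0122] [262. 182.]
top coaster 0.78 [0.6593 0.1942 0.0115] [215. 167.]
top holder 0.98 [ 0.7027 -0.0899  0.0278] [336. 146.]
top holder 0.73 [ 0.5502 -0.1354  0.0089] [356. 212.]
top holder 0.68 [ 0.4098 -0.1674  0.0403] [375. 273.]
top cup 0.58 [0.6847 0.3118 0.0284] [164. 156.]
scene [ 0.89468633 -0.30246272  0.62538905]
scene coaster 0.85 [0.6299 0.0791 0.0144] [332. 237.]
scene coaster 0.83 [0.663  0.196  0.0108] [388. 214.]
scene holder 0.64 [ 0.5797 -0.1662  0.0153] [201. 304.]
scene holder 0.64 [ 0.4151 -0.1841  0.0261] [133. 243.]
scene holder 0.62 [ 0.7156 -0.1106  0.0189] [288. 342.]
scene cup 0.76 [0.6747 0.3054 0.0379] [432. 178.]
```

```bash
python3 - <<'E'
import cv2,numpy as np
a=cv2.imread('pics/top0.png');b=cv2.imread('pics/scene0.png')
cv2.imwrite('pics/a1.png',cv2.resize(a[80:380,100:500],None,fx=2,fy=2))
cv2.imwrite('pics/b1.png',cv2.resize(b[120:420,80:480],None,fx=2,fy=2))
E
```

```text
(no output)
```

View pics/a1.png

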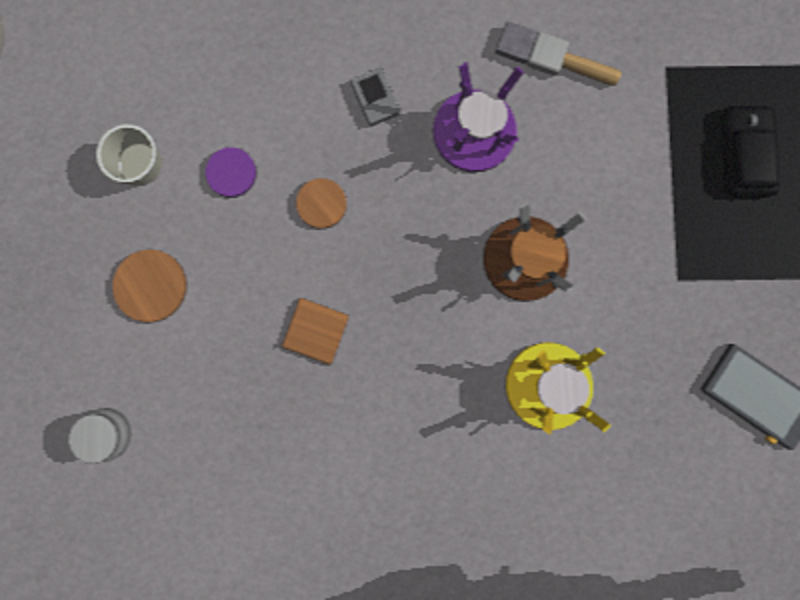

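View pics/b1.png

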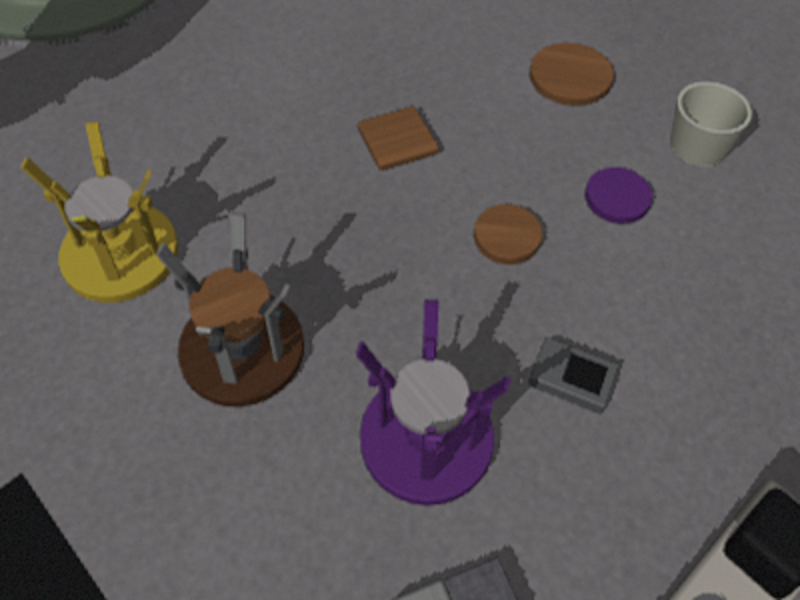

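Top view, crop pixels /2 + (100,80). The wooden candidates are the small round one at (260,181), the square at (258,246) and the large round at (174,223). The purple disc at (215,167) is not meant. The small round one fits by diameter, which I check below. The dark-based holder with steel posts is at (363,209). The purple and yellow ones at (337,146) and (375,273) are decoys. The cup is at (164,156).

```bash
python3 - <<'E'
from h import *
im=cv2.imread('pics/top0.png');c=cam("top")
hsv=cv2.cvtColor(im,cv2.COLOR_BGR2HSV)
m=((hsv[:,:,0]<18)&(hsv[:,:,1]>100)&(hsv[:,:,2]>25)).astype(np.uint8)
n,l,s,ce=cv2.connectedComponentsWithStats(m)
for i in range(1,n):
    if s[i,4]<150: continue
    ys,xs=np.where(l==i)
    for z in (0.012,): 
        P=np.array([ray(c,p,z)[:2] for p in zip(xs,ys)]);
        print(ce[i].round(1),s[i,4],P.mean(0).round(4),np.ptp(P,axis=0).round(3))
# holder: bright wood top z=.075, dark base
x0,y0=363,209
sub=(slice(170,250),slice(320,405))
br=np.zeros_like(m);br[sub]=(m[sub]>0)&(hsv[sub][:,:,2]>110)
ys,xs=np.where(br);(cc,r)=cv2.minEnclosingCircle(np.c_[xs,ys].astype(np.float32))
print("stored",cc,r,ray(c,cc,.075))
dk=np.zeros_like(m);dk[sub]=(m[sub]>0)
ys,xs=np.where(dk);P=np.array([ray(c,p,.012)[:2] for p in zip(xs,ys)]).astype(np.float32)
print("base",cv2.minEnclosingCircle(P))
for q in [(525,210),(582,218),(570,287)]: 
    print(ray(c,(q[0]/2+100,q[1]/2+80),.116))
cv2.imwrite('pics/c.png',np.hstack([cv2.resize(im[165:200,243:278],(400,400)),cv2.resize(im[175:245,325:395],(400,400),interpolation=cv2.INTER_CUBIC)]))
E
```

```text
[260.1 181.1] 484 [0.625  0.0883] [0.058 0.057]
[362.4 208.8] 1204 [ 0.5563 -0.1508] [0.094 0.096]
[174.2 222.5] 1030 [0.5294 0.2903] [0.082 0.085]
[257.2 245.2] 677 [0.4741 0.0961] [0.074 0.075]
stored (369.0286560058594, 205.4171905517578) 13.757204055786133 [ 0.55662117 -0.15243684  0.075     ]
base ((0.5562773942947388, -0.15155602991580963), 0.04961804673075676)
[ 0.59497552 -0.13115419  0.116     ]
[ 0.58576553 -0.19023307  0.116     ]
[ 0.51376695 -0.17486378  0.116     ]
```

View pics/c.png

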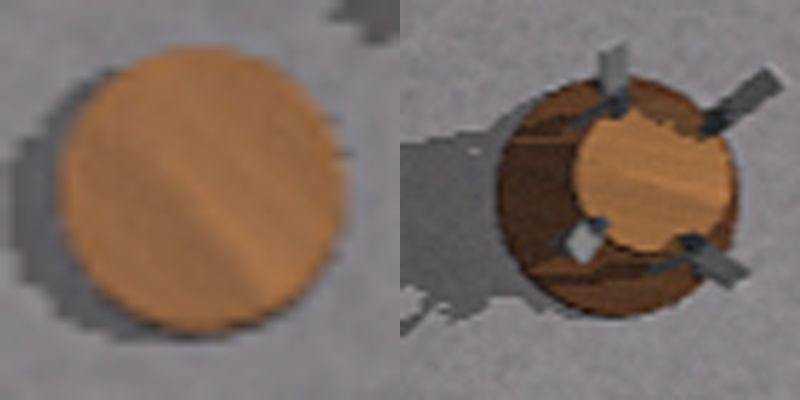

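The crop shows a plain 58 mm wooden disc, which is the coaster, at about (0.625, 0.088). The right half shows the steel-post holder with one coaster stored. Its axis is at (0.5565, -0.152) and its yaw is about -11°. I turn the tool to match and fly over the holder.

Call:
apply_moves(
  rows="0 0 0 0 0 0.131 0;0 0 0 0 0 0.131 0;0 0 0 0 0 0.131 0;0 0 0 0 0 0.131 0;0.0239 -0.0452 -0.01 0 0 0 0;0.0239 -0.0452 -0.01 0 0 0 0;0.0239 -0.0452 -0.01 0 0 0 0;0.0239 -0.0452 0 0 0 0 0",
  squeeze=40,
)

```text
time_s: 1.2
tool_pos: [0.3294, -0.4356, 0.2613]
ee_rot: [[0.982, -0.189, 0.001], [-0.189, -0.982, -0.002], [0.002, 0.001, -1.0]]
ft_force: [0.2, -1.4, -0.7]
finger_gap: 1.001
finger_force: 0.0
```

Call:
apply_moves(
  rows="0.0239 -0.0452 0 0 0 0 0;0.0239 -0.0452 0 0 0 0 0;0.0239 -0.0452 0 0 0 0 0;0.0239 -0.0452 0 0 0 0 0;0.0239 -0.0452 0 0 0 0 0;0.0239 -0.0452 0 0 0 0 0;0.0239 -0.0452 0 0 0 0 0;0 0 0 0 0 0 0",
)

```text
time_s: 2.0
tool_pos: [0.5508, -0.1572, 0.2598]
ee_rot: [[0.983, -0.181, 0.001], [-0.181, -0.983, 0.003], [0.001, -0.003, -1.0]]
ft_force: [-0.9, -0.6, -0.0]
finger_gap: 0.996
finger_force: 0.0
```

```bash
python3 - <<'E'
from h import *
s=env.read_state();R=s["ee_rot"];print(s["time_s"],s["tool_pos"],R.round(3),s["joint_pos"].round(0))
c,im=snap("wrist","w1.png");print(c[2]);find("wrist",c,"holder");find("wrist",c,"coaster")
d=np.array([.625,.088,.231])-s["tool_pos"];print(R.T@d)
for p in ([.5565,-.152,.075],[.625,.088,.012]):print(proj(c,p))
E
```

```text
2.0 [ 0.55084845 -0.1571746   0.25981135] [[ 0.983 -0.181  0.001]
 [-0.181 -0.983  0.003]
 [ 0.001 -0.003 -1.   ]] [ 13.  23.  -4.  98.   2.  59. -92.]
[ 0.61978687 -0.17123549  0.4032392 ]
wrist holder 0.96 [ 0.5788 -0.1605  0.0122] [279. 151.]
wrist holder 0.96 [ 0.4211 -0.1723  0.0758] [314. 292.]
wrist holder 0.7 [ 0.703  -0.1004  0.0737] [190.  37.]
wrist coaster 0.67 [0.6271 0.0856 0.0158] [ 69. 149.]
wrist coaster 0.39 [0.656  0.1689 0.0078] [ -1. 137.]
[ 0.02851791 -0.25446401  0.02956221]
[274.2915762  180.55492551]
[ 69.66374445 150.97899956]
```

View pics/w1.png

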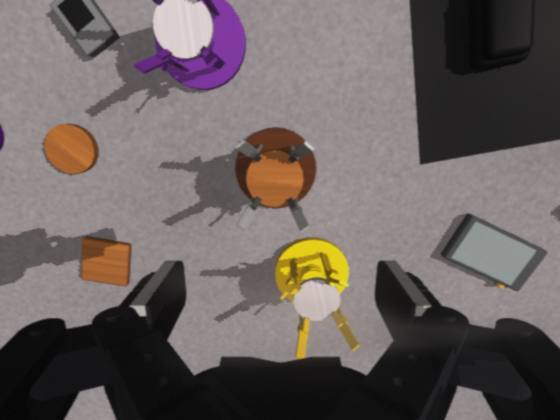

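The wrist view shows the holder's stored disc at (274,180), matching its predicted pixel. Its wide gaps face image left and right, which is the tool's y. The coaster is at (70,149), the square at (106,261), and the yellow and purple decoys are off to the sides.

Call:
apply_moves(
  rows="0.005 -0.045 0.01 0 0 0 0;0.005 -0.045 0.01 0 0 0 0;0.005 -0.045 0.02 0 0 0 0;0.005 -0.045 0.02 0 0 0 0;0.005 -0.045 0.02 0 0 0 0;0.004 -0.03 0.02 0 0 0 0;0 0 0 0 0 0 0",
)

```text
time_s: 2.85
tool_pos: [0.6232, 0.0845, 0.1573]
ee_rot: [[0.983, -0.186, -0.003], [-0.186, -0.983, 0.001], [-0.004, -0.0, -1.0]]
ft_force: [-1.2, -0.4, -0.5]
finger_gap: 1.0
finger_force: 0.0
```

```bash
python3 - <<'E'
from h import *
s=env.read_state();R=s["ee_rot"];print(s["time_s"],s["tool_pos"])
c,im=snap("wrist","w2.png")
hsv=cv2.cvtColor(im,cv2.COLOR_RGB2HSV)
m=((hsv[:,:,0]<18)&(hsv[:,:,1]>100)&(hsv[:,:,2]>25)).astype(np.uint8)
n,l,st,ce=cv2.connectedComponentsWithStats(m)
for i in range(1,n):
    if st[i,4]<300: continue
    ys,xs=np.where(l==i);P=np.array([ray(c,p,.012)[:2] for p in zip(xs,ys)]).astype(np.float32)
    (q,r)=cv2.minEnclosingCircle(P);print(ce[i].round(),st[i],np.round(q,4),r,R.T@(np.array([*q,0])-s["tool_pos"]))
E
```

```text
2.85 [0.62323649 0.08447331 0.15734105]
[275. 189.] [ 243  157   65   64 3217] [0.6273 0.088 ] 0.03007235936820507 [ 0.00391841 -0.00415268  0.15732963]
[520. 212.] [ 482  161   78  101 4644] [ 0.5571 -0.1478] 0.052583590149879456 [-0.02133421  0.24053448  0.1573334 ]
[ 91. 298.] [  59  273   76   57 2749] [0.5387 0.2903] 0.04637197405099869 [-0.12071876 -0.18647014  0.15783475]
[295. 326.] [ 263  297   66   60 3044] [0.4779 0.0951] 0.042689863592386246 [-0.1442646   0.0165399   0.15784707]
```

Call:
apply_moves(
  rows="0.0035 -0.004 0.04 0 0 0 0;0 0 0.04 0 0 0 0;0 0 0.04 0 0 0 0;0 0 0.025 0 0 0 0;0 0 0.014 0 0 0 0;0 0 0 0 0 0 0",
)

```text
time_s: 3.5
tool_pos: [0.6278, 0.0826, 0.0003]
ee_rot: [[0.982, -0.191, -0.002], [-0.191, -0.982, -0.001], [-0.001, 0.001, -1.0]]
ft_force: [0.2, -0.4, -0.2]
finger_gap: 1.001
finger_force: 0.0
```

```bash
python3 - <<'E'
from h import *
s=env.read_state();print(s["time_s"],s["tool_pos"],s["ft_force"])
c,im=snap("wrist","w3.png")
E
```

```text
3.5 [6.27768692e-01 8.26436538e-02 2.69902378e-04] [ 0.16628946 -0.36850868 -0.21630735]
```

View pics/w3.png

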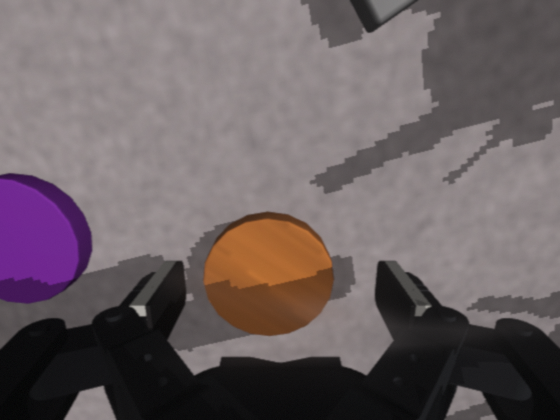

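The coaster is centred at (269,273), between the fingers at (165,280) and (395,280), whose middle is at column 281. So the tool must move about 5 mm along -y, which agrees with the measured TCP. I go 3 mm lower and close.

Call:
apply_moves(
  rows="0 -0.005 0 0 0 0 0;0 0 0.003 0 0 0 0;0 0 0 0 0 0 100;0 0 0 0 0 0 255;0 0 0 0 0 0 255;0 0 0 0 0 0 255;0 0 0 0 0 0 255;0 0 0 0 0 0 255",
  squeeze=40,
)

```text
time_s: 4.35
tool_pos: [0.6295, 0.0893, -0.0011]
ee_rot: [[0.982, -0.189, 0.001], [-0.189, -0.982, 0.0], [0.001, -0.0, -1.0]]
ft_force: [-2.4, -0.2, 9.4]
finger_gap: 0.676
finger_force: 41.0
```

Call:
apply_moves(
  rows="0 0 -0.02 0 0 0 255;0 0 -0.04 0 0 0 255;0 0 -0.045 0 0 0 255;0 0 -0.045 0 0 0 255;0 0 -0.03 0 0 0 255;0 0 0 0 0 0 255",
)

```text
time_s: 4.95
tool_pos: [0.6312, 0.0895, 0.1829]
ee_rot: [[0.982, -0.189, 0.007], [-0.189, -0.982, 0.001], [0.006, -0.003, -1.0]]
ft_force: [1.4, 0.5, -0.8]
finger_gap: 0.678
finger_force: 43.2
```

```bash
python3 - <<'E'
from h import *
s=env.read_state();R=s["ee_rot"];print(s["time_s"],s["tool_pos"],s["ft_force"],s["finger_force"],s["finger_gap"]*85)
c,im=snap("wrist","w4.png")
hsv=cv2.cvtColor(im,cv2.COLOR_RGB2HSV)
m=((hsv[:,:,0]<18)&(hsv[:,:,1]>100)&(hsv[:,:,2]>25)).astype(np.uint8)
n,l,st,ce=cv2.connectedComponentsWithStats(m)
i=1+np.argmax(st[1:,4]);ys,xs=np.where(l==i)
for dz in(-.005,0,.005,.01):
    P=np.array([ray(c,p,s["tool_pos"][2]+dz)[:2] for p in zip(xs,ys)]).astype(np.float32)
    (q,r)=cv2.minEnclosingCircle(P);print(dz,st[i],np.round(q,4),r,np.ptp((P-s["tool_pos"][:2])@R[:2,:2],axis=0),R.T@(np.array([*q,0])-s["tool_pos"]))
print(R.T@(np.array([.5565,-.152,s["tool_pos"][2]])-s["tool_pos"]))
E
```

```text
4.95 [0.63118974 0.08946791 0.18291243] [ 1.39132191  0.53012787 -0.77260095] 43.18626880645752 57.624265940118335
-0.005 [  215   214   132   134 13297] [0.6154 0.0874] 0.04060306400060654 [0.07614109 0.06756527] [-0.01628189  0.00547538  0.18279848]
0 [  215   214   132   134 13297] [0.6182 0.087 ] 0.03924223408102989 [0.073583   0.06529535] [-0.01343803  0.00535118  0.18281702]
0.005 [  215   214   132   134 13297] [0.621  0.0866] 0.03788161650300026 [0.07102503 0.06302545] [-0.01059419  0.00522655  0.18283556]
0.01 [  215   214   132   134 13297] [0.6239 0.0862] 0.03652069345116615 [0.068467   0.06075554] [-0.00775068  0.00510181  0.1828541 ]
[-0.02759539  0.25124318 -0.00081746]
```

View pics/w4.png

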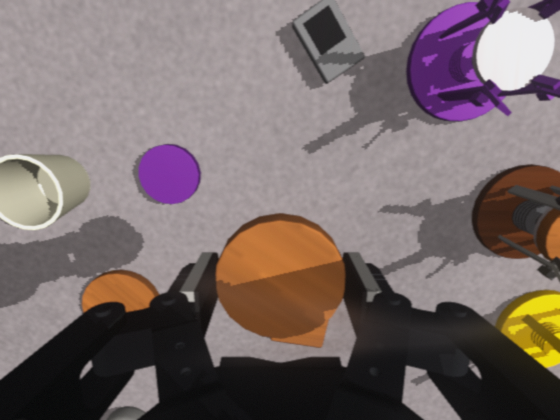

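The coaster is held level between the fingers, at cols 216–346 and rows 214–340. The square coaster shows behind it at the bottom. I fit its top face to get the offset in the tool frame.

```bash
python3 - <<'E'
from h import *
from scipy.optimize import least_squares
im=cv2.imread('pics/w4.png')[:,:,::-1];s=env.read_state();R=s["ee_rot"];c=cam("wrist")
print(im[208:230:2,281].tolist()); print(im[330:346:2,281].tolist())
hsv=cv2.cvtColor(np.ascontiguousarray(im),cv2.COLOR_RGB2HSV)
m=((hsv[:,:,0]<18)&(hsv[:,:,1]>100)&(hsv[:,:,2]>25))
pts=[]
for u in range(230,334,3): pts.append((u,np.where(m[200:270,u])[0][0]+200))
pts=np.array(pts,float)
for part in("all edge as bottom rim","as top rim"):
  for dz in (.0,.012,.014,.016):
    P=np.array([ray(c,p,s["tool_pos"][2]+dz) for p in pts]);Q=(P-s["tool_pos"])@R
    f=lambda a:np.hypot(Q[:,0]-a[0],Q[:,1]-a[1])-.03
    r=least_squares(f,[0,0]);print(dz,r.x.round(4),abs(r.fun).max().round(4))
  break
E
```

```text
[[164, 155, 156], [163, 153, 154], [152, 140, 138], [89, 60, 41], [88, 55, 33], [95, 59, 35], [136, 83, 45], [187, 115, 60], [186, 115, 59], [186, 115, 58], [185, 114, 57]]
[[115, 70, 38], [112, 68, 36], [112, 68, 38], [112, 68, 38], [137, 83, 43], [167, 102, 56], [140, 116, 105], [151, 140, 139]]
0.0 [-0.0044  0.0007] 0.0003
0.012 [-0.0009  0.0007] 0.0007
0.014 [-0.0004  0.0007] 0.0008
0.016 [0.0002 0.0007] 0.0009
```

Call:
apply_moves(
  rows="-0.004 0.042 0 0 0 0 255;-0.004 0.042 0 0 0 0 255;-0.004 0.042 0 0 0 0 255;-0.004 0.042 0 0 0 0 255;-0.004 0.042 0 0 0 0 255;-0.0036 0.0405 0 0 0 0 255;0 0 0.02 0 0 0 255;0 0 0 0 0 0 255",
)

```text
time_s: 5.8
tool_pos: [0.5568, -0.1529, 0.1554]
ee_rot: [[0.982, -0.191, -0.004], [-0.191, -0.982, 0.001], [-0.004, 0.0, -1.0]]
ft_force: [-0.5, 0.9, -0.4]
finger_gap: 0.683
finger_force: 43.2
```

```bash
python3 - <<'E'
from h import *
a=[]
for i in range(4):
    s=env.read_state();a.append(s["tool_pos"]);c,im=snap("wrist","w5.png")
print(np.array(a).round(4));R=s["ee_rot"];print(s["time_s"],s["finger_force"],R.T@(np.array([.5565,-.152,.15])-np.mean(a,0)))
ax=np.array([.5565,-.152]);im=cv2.imread('pics/w5.png')
K,Rc,o=c
o=o-s["tool_pos"]+np.mean(a,0);c=(K,Rc,o)
for ang in (38,142,218,322):
    t=np.deg2rad(ang-11);d=np.array([np.cos(t),np.sin(t)])
    for r,z in((.048,.116),(.032,.082)): 
        p=proj(c,[*(ax+r*d),z]);cv2.circle(im,tuple(int(round(v)) for v in p),3,(0,255,0) if z>.1 else (255,255,0),1)
for t in np.linspace(0,6.28,60):
    p=proj(c,[*(ax+.05*np.array([np.cos(t),np.sin(t)])),.0]);cv2.circle(im,tuple(int(round(v)) for v in p),1,(0,0,255),-1)
cv2.imwrite('pics/w5b.png',im)
c,im=snap("top");cv2.imwrite('pics/t5.png',cv2.resize(im[160:260,310:430,::-1],None,fx=5,fy=5))
E
```

```text
[[ 0.5568 -0.1529  0.1554]
 [ 0.5577 -0.1519  0.1566]
 [ 0.5584 -0.1513  0.1575]
 [ 0.5588 -0.1512  0.158 ]]
5.95 43.191150426864624 [-0.00136377  0.00044358  0.00686134]
```

View pics/w5b.png

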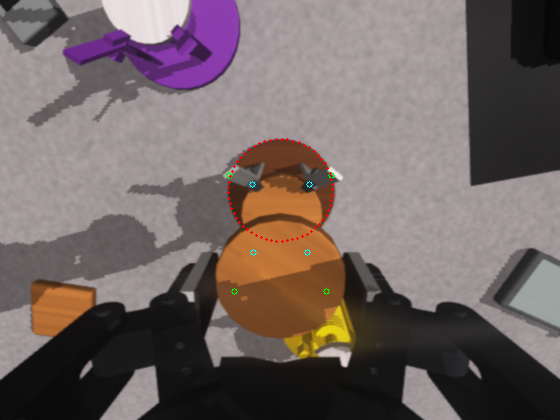

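The overlay of the predicted base circle and post tips fits the holder to 1–2 px, and the coaster sits over it with the fingers facing the gaps. I correct by 2 mm and 1 mm and go down to the mouth.

Call:
apply_moves(
  rows="0.002 0.001 0 0 0 0 255;0 0 0.025 0 0 0 255;0 0 0.025 0 0 0 255;0 0 0 0 0 0 255;0 0 0 0 0 0 255",
)

```text
time_s: 6.55
tool_pos: [0.5607, -0.1535, 0.1086]
ee_rot: [[0.982, -0.189, -0.0], [-0.189, -0.982, 0.0], [-0.0, -0.0, -1.0]]
ft_force: [0.0, 0.1, -0.2]
finger_gap: 0.681
finger_force: 43.2
```

Call:
apply_moves(
  rows="0 0 0.008 0 0 0 255;0 0 0.006 0 0 0 255;0 0 0.004 0 0 0 255;0 0 0 0 0 0 255;0 0 0 0 0 0 255",
)

```text
time_s: 7.05
tool_pos: [0.5605, -0.1536, 0.0902]
ee_rot: [[0.982, -0.189, 0.0], [-0.189, -0.982, 0.0], [0.0, -0.0, -1.0]]
ft_force: [-0.6, -0.3, -0.5]
finger_gap: 0.68
finger_force: 43.2
```

```bash
python3 - <<'E'
from h import *
s=env.read_state();print(s["tool_pos"],s["ft_force"],s["ft_torque"],s["time_s"])
c,a=snap("wrist");c,b=snap("scene")
b=cv2.resize(b[200:360,160:320],(400,400),interpolation=cv2.INTER_CUBIC);a=a[140:350,180:390];a=cv2.resize(a,(400,400))
cv2.imwrite('pics/m6.png',np.hstack([a,b])[:,:,::-1])
E
```

```text
[ 0.56050626 -0.15364898  0.09016954] [-0.55045787 -0.26164534 -0.54149696] [ 0.00102417 -0.04917962 -0.02107347] 7.05
```

View pics/m6.png

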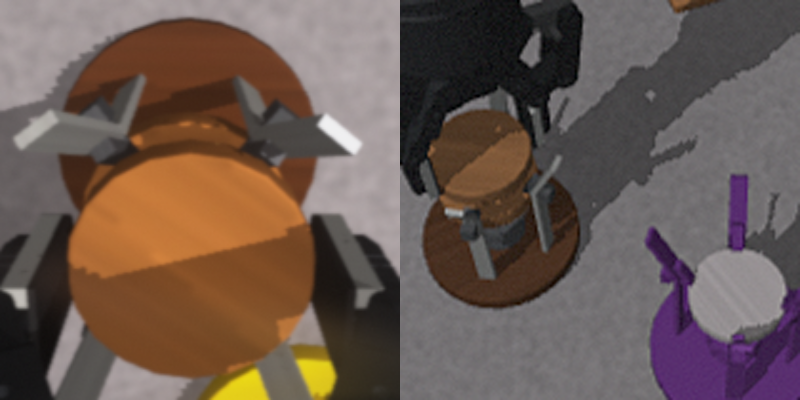

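In the wrist crop the coaster (191,255) is centred between the post tips at (38,130) and (340,135), and the scene crop shows it level in the mouth with no contact yet. I press slowly and watch the force.

Call:
apply_moves(
  rows="0 0 0.004 0 0 0 255;0 0 0.004 0 0 0 255;0 0 0.003 0 0 0 255;0 0 0.003 0 0 0 255;0 0 0 0 0 0 255;0 0 0 0 0 0 255",
)

```text
time_s: 7.75
tool_pos: [0.5603, -0.1537, 0.0758]
ee_rot: [[0.982, -0.189, -0.0], [-0.189, -0.982, 0.0], [-0.0, 0.0, -1.0]]
ft_force: [0.2, -0.0, 0.3]
finger_gap: 0.678
finger_force: 43.3
```

Call:
apply_moves(
  rows="0 0 0.003 0 0 0 255;0 0 0.003 0 0 0 255;0 0 0.003 0 0 0 255;0 0 0 0 0 0 255;0 0 0 0 0 0 255",
)

```text
time_s: 8.25
tool_pos: [0.5605, -0.1537, 0.067]
ee_rot: [[0.982, -0.189, -0.0], [-0.189, -0.982, 0.0], [-0.0, 0.0, -1.0]]
ft_force: [0.2, -1.1, 2.8]
finger_gap: 0.678
finger_force: 43.4
```

Call:
apply_moves(
  rows="0 0 0.003 0 0 0 255;0 0 0.003 0 0 0 255;0 0 0 0 0 0 255;0 0 0 0 0 0 255",
)

```text
time_s: 8.65
tool_pos: [0.5605, -0.1537, 0.0611]
ee_rot: [[0.982, -0.189, 0.0], [-0.189, -0.982, 0.0], [0.0, -0.0, -1.0]]
ft_force: [0.1, -0.8, 3.4]
finger_gap: 0.678
finger_force: 43.6
```

Call:
apply_moves(
  rows="0 0 0.003 0 0 0 255;0 0 0.002 0 0 0 255;0 0 0 0 0 0 255;0 0 0 0 0 0 255",
)

```text
time_s: 9.05
tool_pos: [0.5605, -0.1536, 0.0561]
ee_rot: [[0.982, -0.189, -0.0], [-0.189, -0.982, 0.0], [-0.0, -0.0, -1.0]]
ft_force: [0.0, -1.1, 3.7]
finger_gap: 0.677
finger_force: 43.6
```

```bash
python3 - <<'E'
from h import *
s=env.read_state();print(s["tool_pos"],s["ft_force"],s["ft_torque"],s["time_s"])
c,a=snap("wrist");c,b=snap("scene")
cv2.imwrite('pics/w7.png',a[:,:,::-1])
b=cv2.resize(b[200:360,160:320],(400,400),interpolation=cv2.INTER_CUBIC);a=a[140:350,180:390];a=cv2.resize(a,(400,400))
cv2.imwrite('pics/m7.png',np.hstack([a,b])[:,:,::-1])
E
```

```text
[ 0.56047738 -0.15364773  0.05607302] [ 0.0060071  -1.11941032  3.72036963] [-0.19079457 -0.04344134 -0.00409161] 9.05
```

View pics/m7.png

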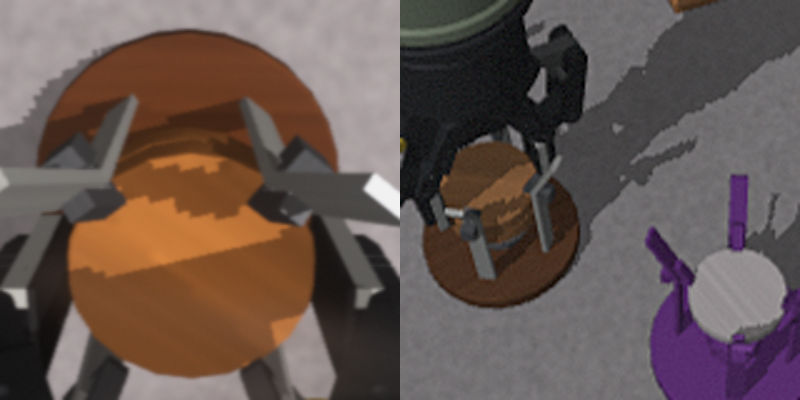

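The two front catches, at (95,200) and (275,200) in the wrist crop, now lie over the coaster's rim. I press 4 mm further so that the rear ones surely snap too, then open.

Call:
apply_moves(
  rows="0 0 0.002 0 0 0 255;0 0 0.002 0 0 0 255;0 0 0 0 0 0 255;0 0 0 0 0 0 255",
)

```text
time_s: 9.55
tool_pos: [0.5605, -0.1536, 0.0521]
ee_rot: [[0.982, -0.189, -0.0], [-0.189, -0.982, 0.0], [-0.0, -0.0, -1.0]]
ft_force: [1.0, -1.1, 4.5]
finger_gap: 0.678
finger_force: 43.6
```

Call:
apply_moves(
  rows="0 0 0 0 0 0 60;0 0 0 0 0 0 40;0 0 0 0 0 0 20;0 0 0 0 0 0 20;0 0 0 0 0 0 20",
)

```text
time_s: 10.05
tool_pos: [0.5604, -0.1536, 0.052]
ee_rot: [[0.982, -0.189, -0.0], [-0.189, -0.982, 0.0], [-0.0, -0.0, -1.0]]
ft_force: [-0.4, -0.1, -0.5]
finger_gap: 0.922
finger_force: 0.0
```

Call:
apply_moves(
  rows="0 0 -0.02 0 0 0 20;0 0 -0.04 0 0 0 20;0 0 -0.045 0 0 0 20;0 0 -0.045 0 0 0 20;0 0 -0.03 0 0 0 20;0 0 0 0 0 0 20",
)

```text
time_s: 10.65
tool_pos: [0.5621, -0.1541, 0.2364]
ee_rot: [[0.982, -0.189, 0.006], [-0.189, -0.982, -0.001], [0.006, 0.0, -1.0]]
ft_force: [0.2, 0.2, -1.0]
finger_gap: 0.918
finger_force: 0.0
```

```bash
python3 - <<'E'
from h import *
s=env.read_state();print(s["tool_pos"],s["ft_force"],s["time_s"])
c,a=snap("wrist");c,b=snap("scene")
find("scene",c,"cup");find("scene",c,"coaster")
b=cv2.resize(b[220:350,160:290],(400,400),interpolation=cv2.INTER_CUBIC);a=a[115:275,200:360];a=cv2.resize(a,(400,400),interpolation=cv2.INTER_CUBIC)
cv2.imwrite('pics/m8.png',np.hstack([a,b])[:,:,::-1])
E
```

```text
[ 0.56211754 -0.15406177  0.23635304] [ 0.18642901  0.19870826 -0.95866597] 10.65
scene cup 0.66 [0.6765 0.3041 0.0342] [432. 180.]
scene coaster 0.96 [ 0.5602 -0.1574  0.0773] [192. 272.]
scene coaster 0.63 [0.6636 0.1949 0.0137] [389. 214.]
```

View pics/m8.png

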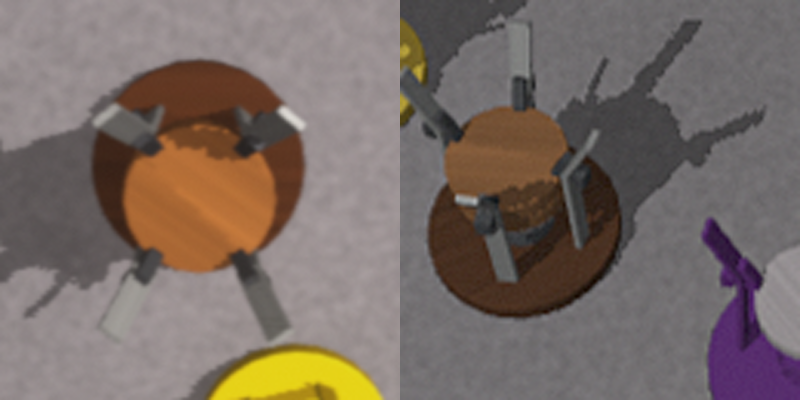

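All four catches overlap the coaster's rim, at (150,145), (245,145), (150,265) and (243,262) in the wrist crop. It lies flat with its top at about 75 mm, and the cup is where it was. I hand the job in.

```bash
python3 -c "
from rig import env
print(env.finish_job())"
```

```text
the job is handed in; nothing more can be done
None
```

The small round coaster is in the holder, flat and under all four catches by the last pictures, with the cup where it stood and the gripper clear. I handed the job in at about 11 s; no verdict came back.

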